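# Lower the dip rod through the eye and guide tube and hold it centred

### The job

Gauge the sample can: lift the dip rod by its wooden handle out of the drip tube, pass its tip down through the brass eye and on into the brass guide tube in the can's lid without the rod ever touching the guide tube, until the red ring on the rod is level with the top of the eye. Finish while holding it there: upright, still, centred in the eye and the tube and hanging from the gripper alone, touching nothing of the fixture. Leave the other things on the counter where they are.

Things in the scene. Friction and masses are not known exactly. Their poses are not given: they have to be found in the camera images.
- dip_rod: loose steel dip rod, 80 to 140 g, at first hanging upright in the drip tube by its collar. Origin: centre of the brass collar's underside; z up along the rod. Collar 26 mm diameter, 4 mm high; above it a round wooden handle, 22 mm diameter, up to z = 50 mm. Below: round shank, 8 mm diameter, to the tip at z = -125 mm; a red ring at z = -20 mm, thin black rings below it
- rod_grip (a point): point on the rod's axis 28 mm above the rod's origin, where the handle is best gripped from above (22 mm thick, any yaw)
- rod_mark (a point): middle of the red ring, on the rod's axis, 20 mm below the rod's origin; the ring is 5 mm high
- rod_tip (a point): lower end of the rod, on its axis, 125 mm below the rod's origin
- drip_tube: fixed upright steel tube on a round dark foot (84 mm in diameter). Origin under its centre on the counter; rim 140 mm above it, 31 mm in outer diameter; bore 16 mm in diameter, so the hanging rod may stand up to 4 mm off the middle
- drip_tube_rim (a point): centre of the drip tube's rim, 140 mm above the counter; the rod's collar rests on it
- fixture: fixed gauging fixture: steel sample can (87 mm diameter, lid 80 mm above the counter, inner floor 9 mm) on a plate 158 x 100 mm. Origin on the counter under the common vertical axis of can, guide tube and eye; +x points to a post 85 mm away (green clamp on top, up to 146 mm high, 40 mm wide with its knob) whose green arm carries the eye; a tap stands out 63 mm on the -x side
- guide_eye: fixed brass ring at the end of the green arm, the eye; hole 20 mm in diameter, outside 31 mm, its underside 132 mm and its top 140 mm above the counter. Origin as the fixture's
- eye_top (a point): centre of the eye's hole, level with its top face, 140 mm above the counter
- guide_tube: fixed brass guide tube through the can's lid, coaxial with the eye; bore 18 mm in diameter, walls 3.5 mm, from 60 to 100 mm above the counter. Origin as the fixture's
- tube_mouth (a point): centre of the guide tube's upper end, 100 mm above the counter, 32 mm below the eye
- tube_foot (a point): centre of the guide tube's lower end, inside the can, 60 mm above the counter
- jar08: small round jar with a gold lid, 53 wide, 66 high (mm); bystander, origin under its centre; leave it alone
- fruit0: green apple, about 80 wide, 73 high (mm); bystander, origin under its centre; leave it alone
- jar07: round jar with a black lid, 64 wide, 90 high (mm); bystander, origin under its centre; leave it alone
- fruit1: red apple, about 70 wide, 68 high (mm); bystander, origin under its centre; leave it alone
- tumbler_a: clear glass tumbler, 81 wide, 91 high (mm); bystander, origin under its centre; leave it alone
- corkscrew: corkscrew lying flat, wooden T-handle, 100 x 112, 21 high (mm); bystander, origin under its centre; leave it alone
- tape_roll: roll of tape lying flat, about 104 wide, 25 high (mm); bystander, origin under its centre; leave it alone

How it is judged (in metres and radians):
On the way, in this order (a step that is already met when the one before it is completed fails the run):
1. the rod is lifted clear of the drip tube in the gripper (height (world z) of rod_tip above 0.142 m and contact force between the fingers and dip_rod above 1 N), for 0.1 s.
2. the rod's tip has passed down through the eye (z of rod_tip in the frame of eye_top below -0.01 m and horizontal distance between rod_tip and eye_top below 0.01 m), for 0.05 s.
3. the rod's tip has entered the guide tube (z of rod_tip in the frame of tube_mouth below -0.01 m and horizontal distance between rod_tip and tube_mouth below 0.009 m), for 0.05 s.
At the end, for the whole second after the job is handed in: The gripper still holds the rod, at rest and upright within 4 degrees; the red ring's middle is level with the top of the eye within 8 mm; the rod's axis is within 4 mm of the centre of the eye (at the ring) and of the guide tube's axis (at the tip); the rod touches nothing of the fixture (z of rod_mark in the frame of eye_top between -0.008 and 0.008 m and horizontal distance between rod_mark and eye_top below 0.004 m and horizontal distance between rod_tip and tube_foot below 0.004 m and angle between dip_rod's own z axis and vertical below 0.07 rad and linear speed of dip_rod below 0.02 m/s and angular speed of dip_rod below 0.2 rad/s and contact force between dip_rod and fixture below 0.2 N and contact force between the fingers and dip_rod above 1 N); the arm keeps its last pose, push and grip.
It fails at once if the rod touches the guide tube (contact force between dip_rod and guide_tube above 0.2 N).
It fails at once if a bystander (jar, apple, tumbler, corkscrew, tape roll) is moved by over 20 mm (distance of any of jar08, fruit0, jar07, fruit1, tumbler_a, corkscrew, tape_roll from where it was at the start of the episode above 0.02 m).
It also fails if it takes over 48 s, if anything falls off the work surface, if the arm or the gripper's body presses on something with over 40 N, if the wrist force passes 120 N, or if a joint passes its speed limit or range.

### The arm

A 7-joint arm with a two-finger parallel gripper is mounted at the origin on a cart in front of the work surface, level with it; the furniture and walls round the work are solid. World frame = base frame: x ahead of the robot, y to its left, z up, the work surface at z = 0. Lengths are in m, angles in degrees, forces in N, time in s.
With the tool pointing down it reaches from about 0.425 to 0.875 m from the base axis. Payload 4.7 kg.
Tool frame: the origin (TCP) lies midway between the tips of the shut fingers; the grasp point (between the pads) lies 19 mm behind it (env.grip_point_offset is the distance from the TCP to the grasp point, in m); z points along the fingers, y is the line along which they close (so a half turn about z gives the same grasp; the last joint's range is limited). The gripper opens to 87 mm and grips with 3 to 60 N. Pads are 19 mm wide; open, the fingers measure 117 mm over their backs; the gripper's body (75 mm by 190 mm) begins 51 mm behind the grasp point.
Start: joints at [74.376, 18.392, -4.016, 83.108, 1.295, 78.541, -3.26], TCP at [0.184, -0.623, 0.189] pointing down, gripper open.
Joint ranges: [-163.93, 163.93], [-17.29, 119.83], [-79.2, 71.16], [3.27, 140.29], [-89.18, 269.18], [5.43, 117.66], [-154.24, 154.24]. Speed limits (degrees/s): [147.25, 147.25, 180, 180, 180, 180, 180].

### API

Orientations are given as [roll, pitch, yaw] about the fixed x, y, z axes, in that order (R = Rz(yaw) Ry(pitch) Rx(roll)).
In Python, from cell import env gives the robot as it stands.
- The arm moves only by the shell command python3 -m jog 'ROWS' [FORCE]. ROWS is JSON, a list of rows, each a list of 7 numbers: the shift along the tool's x, y, z in m, then the turn, a rotation vector about the tool's x, y, z in rad, then the finger opening in m, from 0 to 0.087. A call has 1 to 12 rows; each row shifts and turns the commanded pose from where the row before left it, along the tool's axes as they then stand; what a row does not reach is not made up. A row lasts 1/12 s, in which the tool goes at most 41.7 mm and 7.16 degrees, less where a joint would pass 70% of its speed; a pose out of reach is approached as far as the arm can. A call is refused whole if a number of a shift passes 0.0417 or a number of a turn 0.125, either way. A call with a gripper value outside its range is refused whole. The fingers move at their own pace and stop on an object; FORCE is the grip in N (left out, the last holds). Time passes only in rows, so rows that do not move let the fingers close. It gives the time, the measured TCP pose, the force, the opening and the grip force at its end, in the units of the state.
- env.get_obs(): the state, without advancing time (a new reading comes with each control period).
- env.read_camera(name): name is "side" or "top" or "wrist"; returns the picture (400x640x3 uint8, blue, green, red); there is no depth.
- env.get_calibration(name): a dict with "fov_y" (degrees; the focal length in pixels is half the picture's height over the tangent of half this angle, whatever the lens; pixels are square), "cx", "cy" (the principal point, pixels), "k1" (the pictures are not rectified: a ray, as slopes to the right and down, at radius r is drawn at 1 + k1 r^2 times it, then the intrinsics apply), "pose" (4x4, takes a point from camera to world coordinates). Camera axes: x right, y up, looking along -z (the intrinsics and any distortion apply to the point x, -y, -z); pixel columns grow to the right and rows downward; lengths in m; the calibration is good to about 2 mm. A picture is of the moment at which its call begins: read the wrist's pose just before it. get_calibration takes no time and is no camera call; for the wrist camera it gives the pose at the moment of the call.
- env.sign_off(): hands the job in; it is judged then, once.
The state is a dict: "time_s": time; "qpos": joint angles; "joint_velocities": joint speeds; "effort": joint torques, N m; "tool_pos": TCP position; "tool_rot": TCP orientation; "force": force on the tool from outside, world axes, zero at the start; "wrist_torque": the same for the moment, N m; "grip_width": finger opening in m; "grasp_force": force on a finger pad.
Only numpy, scipy, OpenCV 4.12 (cv2) and the standard library are available. Lean on these libraries where they do the work, as an engineer would, in place of code of your own. Each camera call takes 0.05 s, during which the arm holds its last target. There are 200 camera calls.

## Working session

There is one attempt and no reset: what is moved stays moved. The work goes in short steps, Python scripts to look and compute and a shell command to move; the robot and the scene stay as the last step left them, time stands still between calls to the robot, and variables do not carry over. Pictures are saved under pics/ and viewed, at most 10 in all, crops included, and the job is handed in when it is done.

```bash
mkdir -p pics; ls
cat > h.py <<'E'
import numpy as np,cv2
from cell import env
def K(c):
    f=200/np.tan(np.radians(c["fov_y"])/2); return f
def ray(c,u,v):
    f=K(c); d=np.array([(u-c["cx"])/f,(v-c["cy"])/f]); s=d.copy()
    for _ in range(30): s=d/(1+c["k1"]*(s@s))
    P=np.array(c["pose"]); r=P[:3,:3]@np.array([s[0],-s[1],-1]); return P[:3,3],r/np.linalg.norm(r)
def onz(c,u,v,z):
    o,r=ray(c,u,v); return o+r*(z-o[2])/r[2]
def proj(c,p):
    P=np.array(c["pose"]); q=P[:3,:3].T@(np.array(p)-P[:3,3]); s=np.array([q[0],-q[1]])/-q[2]
    s=s*(1+c["k1"]*(s@s)); return s*K(c)+[c["cx"],c["cy"]]
def meet(rays):
    A=np.zeros((3,3));b=np.zeros(3)
    for o,r in rays:
        M=np.eye(3)-np.outer(r,r);A+=M;b+=M@o
    x=np.linalg.solve(A,b); return x,[np.linalg.norm((np.eye(3)-np.outer(r,r))@(x-o)) for o,r in rays]
def snap(n,f):
    c=env.get_calibration(n); im=env.read_camera(n); cv2.imwrite("pics/"+f,im); return c,im
E
python3 - <<'E'
from h import *
for n in("top","side"):
    c,im=snap(n,n+"0.png"); print(n,c)
o=env.get_obs();print(o)
E
```

```text
pics
top {'fov_y': 47.680361842998984, 'cx': 325.83161375999015, 'cy': 195.30596432919745, 'k1': -0.07560151558385374, 'pose': array([[-6.67228066e-02,  9.77179404e-01, -2.01664275e-01,
         2.73596850e-01],
       [-9.97771182e-01, -6.51721259e-02,  1.43269521e-02,
         1.87935911e-05],
       [ 8.57112963e-04,  2.02170737e-01,  9.79349916e-01,
         1.37234183e+00],
       [ 0.00000000e+00,  0.00000000e+00,  0.00000000e+00,
         1.00000000e+00]])}
side {'fov_y': 55.88375046564036, 'cx': 319.2506320332458, 'cy': 194.2620793508058, 'k1': 0.013679118625044902, 'pose': array([[ 0.96773952,  0.16770246, -0.18803217,  0.32922552],
       [-0.25170698,  0.61055071, -0.75091373, -0.87334718],
       [-0.0111269 ,  0.7740179 ,  0.63306593,  0.86772063],
       [ 0.        ,  0.        ,  0.        ,  1.        ]])}
{'time_s': 0.1, 'qpos': array([74.3765268 , 18.43402063, -4.01577397, 83.16821888,  1.29638403,
       78.53807398, -3.25911375]), 'joint_velocities': array([ 0.05616023, -0.06125451,  0.01596862, -0.19964921,  0.00569754,
        0.11256449, -0.01322371]), 'effort': array([ 2.93243420e-04, -4.92570233e+01, -4.05948199e-01, -3.13399279e+01,
       -6.40338636e-02,  3.94484529e-02,  7.63712251e-05]), 'tool_pos': array([ 0.18365553, -0.622957  ,  0.18797723]), 'tool_rot': array([-1.79904992e+02,  6.60611550e-03,  1.64344725e+01]), 'force': array([ 0.69739877, -0.28633191,  0.51699864]), 'wrist_torque': array([-0.0257057 ,  0.0039348 ,  0.04241008]), 'grasp_force': 0.0, 'grip_width': 0.08693876755506572}
```

View pics/top0.png

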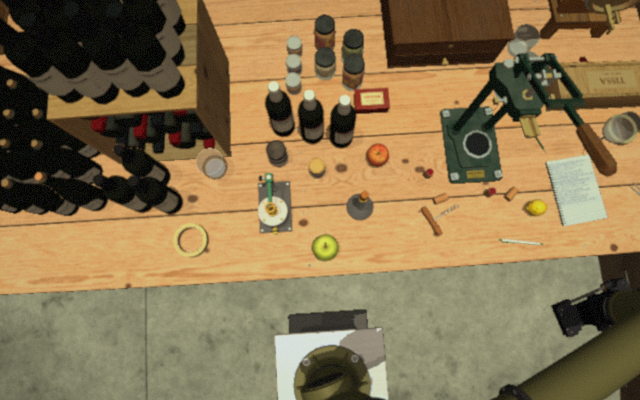

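View pics/side0.png

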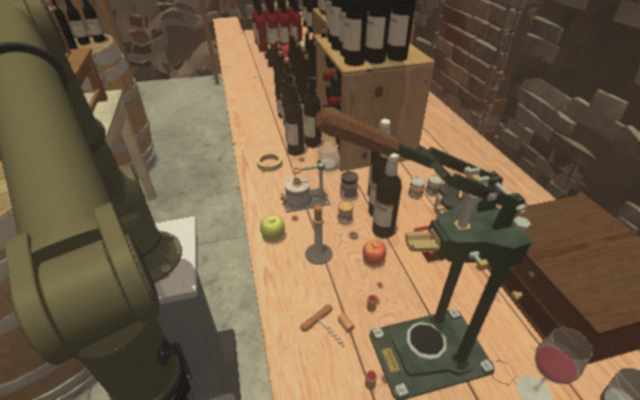

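The top view shows the rod's handle at (364,197) over its dark foot at (360,207), the eye at (271,208) and the green clamp at (268,180). The side view shows the handle at (318,212) and the eye at (297,174). Bystanders near the path: green apple (325,247), gold-lid jar (317,168) and red apple (377,155).

Run:
```python
from h import *
ct=env.get_calibration("top");cs=env.get_calibration("side")
print("handle top",meet([ray(ct,364,196),ray(cs,318,206)]),onz(ct,364,196,.19), "foot",onz(ct,360,207,0))
print("eye",meet([ray(ct,271,208.5),ray(cs,297,174)]),onz(ct,271,208.5,.14))
print("clamp",onz(ct,268,180,.14))
for n,u,v,z in [("gapple",325,247,.04),("gold",317,168,.06),("rapple",377,155,.04),("blackjar",277,152,.09),("bottle",343,103,.25),("bottle2",311,98,.25),("tumb",212,163,.05),("tape",191,240,.02),("corks",432,220,0.02)]: print(n,onz(ct,u,v,z).round(3))
w=env.get_calibration("wrist");print(w["fov_y"],w["cx"],w["cy"],w["k1"])
from scipy.spatial.transform import Rotation as R
o=env.get_obs();Rt=R.from_euler("xyz",o["tool_rot"],degrees=True).as_matrix()
P=w["pose"];print(Rt.T@(P[:3,3]-o["tool_pos"]));print(Rt.T@P[:3,:3])
```

```text
handle top (array([ 0.51123287, -0.11892847,  0.19072946]), [np.float64(0.002929273667748058), np.float64(0.002929273667748321)]) [ 0.50839671 -0.11876673  0.19      ] foot [ 0.51246767 -0.12265244  0.        ]
eye (array([0.5052917 , 0.1380963 , 0.11923437]), [np.float64(0.0011906442689457685), np.float64(0.00119064426894577)]) [0.50026272 0.13583453 0.14      ]
clamp [0.58185673 0.14082085 0.14      ]
gapple [ 0.393 -0.007  0.04 ]
gold [0.629 0.002 0.06 ]
rapple [ 0.663 -0.184  0.04 ]
blackjar [0.678 0.117 0.09 ]
bottle [ 0.751 -0.079  0.25 ]
bottle2 [0.771 0.005 0.25 ]
tumb [0.669 0.32  0.05 ]
tape [0.442 0.395 0.02 ]
corks [ 0.454 -0.336  0.02 ]
63.96022855559583 323.1045656234176 201.12002259849163 0.016048420530879723
[ 0.08323922  0.00097955 -0.19458022]
[[ 4.51100767e-04  9.54486434e-01  2.98253991e-01]
 [ 9.99999592e-01 -1.97033294e-04 -8.81916030e-04]
 [-7.83010920e-04  2.98254267e-01 -9.54486133e-01]]
```

```bash
python3 -m jog '[[0,0,-0.025,0,0,0.0957,0.087],[0,0,-0.025,0,0,0.0957,0.087],[0,0,-0.02,0,0,0.0957,0.087],[0.02,-0.031,0,0,0,0,0.087],[0.02,-0.031,0,0,0,0,0.087],[0.02,-0.031,0,0,0,0,0.087],[0.02,-0.031,0,0,0,0,0.087],[0.02,-0.031,0,0,0,0,0.087],[0.02,-0.031,0,0,0,0,0.087],[0.02,-0.031,0,0,0,0,0.087],[0.02,-0.031,0,0,0,0,0.087]]'
```

```text
time_s: 1.02
tool_pos: [0.3444, -0.3736, 0.2586]
tool_rot: [-180.0, 0.0, -0.0]
force: [0.8, -0.3, 0.3]
grip_width: 0.087
grasp_force: 0.0
```

```bash
python3 -m jog '[[0.02,-0.031,0,0,0,0,0.087],[0.02,-0.031,0,0,0,0,0.087],[0.02,-0.031,0,0,0,0,0.087],[0.02,-0.031,0,0,0,0,0.087],[0.02,-0.031,0,0,0,0,0.087],[0.02,-0.031,0,0,0,0,0.087],[0.02,-0.031,0,0,0,0,0.087],[0.02,-0.031,0,0,0,0,0.087],[0,0,0,0,0,0,0.087],[0,0,0,0,0,0,0.087],[0,0,0,0,0,0,0.087]]'
```

```text
time_s: 1.93
tool_pos: [0.5035, -0.1281, 0.2585]
tool_rot: [180.0, 0.1, -0.0]
force: [-0.4, -0.4, 0.5]
grip_width: 0.0869
grasp_force: 0.0
```

Run:
```python
from h import *
c,im=snap("wrist","w1.png"); print(env.get_obs()["tool_pos"]); print(proj(c,[.51,-.119,.19]))
```

```text
[ 0.50330732 -0.12889061  0.258543  ]
[311.34034676 195.29618001]
```

View pics/w1.png

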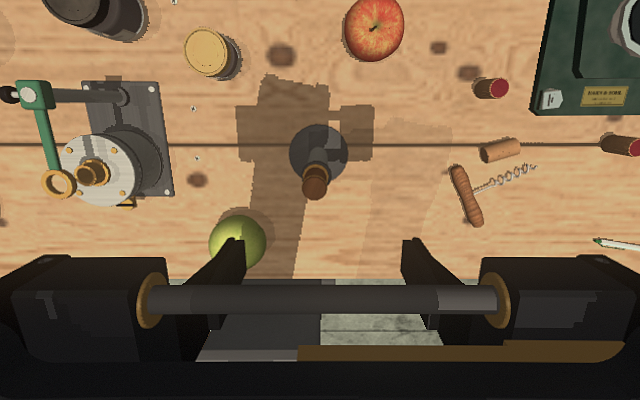

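The wrist view shows the handle's top disc near (316,188) and the collar at about (314,170). The eye is at (59,183), with the guide tube at (93,173). I'll take a second view 80 mm further left for triangulation.

```bash
python3 -c "
from h import *
import pickle
pickle.dump(env.get_calibration('wrist'),open('c1.pkl','wb'))"
python3 -m jog '[[0,-0.035,0,0,0,0,0.087],[0,-0.035,0,0,0,0,0.087],[0,-0.035,0,0,0,0,0.087],[0,0,0,0,0,0,0.087],[0,0,0,0,0,0,0.087],[0,0,0,0,0,0,0.087]]'
python3 - <<'E'
from h import *
import pickle
c2,im2=snap("wrist","w2.png");pickle.dump(c2,open('c2.pkl','wb'))
im1=cv2.imread("pics/w1.png");c1=pickle.load(open('c1.pkl','rb'))
out=[]
for im,c in((im1,c1),(im2,c2)):
    for p in ([.51,-.119,.17],[.5,.137,.14]):
        u,v=proj(c,p).round().astype(int); print(u,v)
        u=min(max(u,40),600);v=min(max(v,40),360)
        out.append(cv2.resize(im[v-40:v+40,u-40:u+40],(400,300) if 0 else (300,300),interpolation=cv2.INTER_NEAREST))
cv2.imwrite("pics/crop.png",np.vstack([np.hstack(out[:2]),np.hstack(out[2:])]))
E
```

```text
time_s: 2.48
tool_pos: [0.5037, -0.0247, 0.2589]
tool_rot: [179.9, 0.0, -0.2]
force: [-0.5, -1.4, -0.4]
grip_width: 0.0876
grasp_force: 0.0
311 189
57 191
425 189
162 191
```

View pics/crop.png

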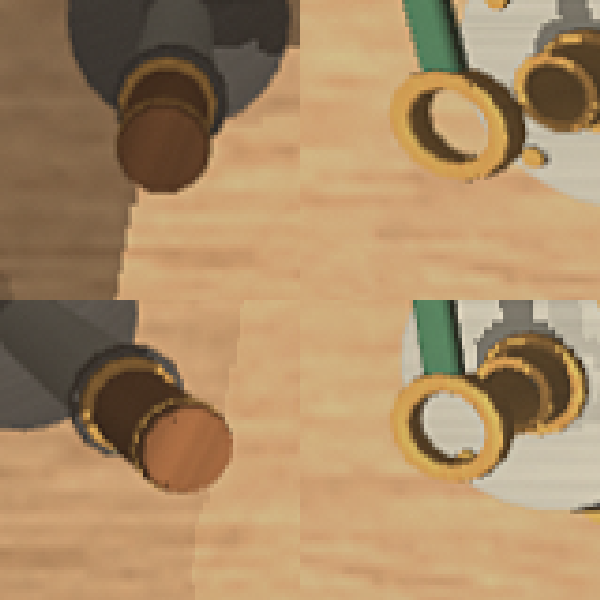

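Crops: the handle's top disc is at (314.5,188.5) and (434.9,188.2) in the two views. The eye's top face is centred at (56.8,184.3) and (161.2,184.9).

Run:
```python
from h import *
import pickle
c1,c2=[pickle.load(open(f,'rb')) for f in('c1.pkl','c2.pkl')]
def ell(im,box,lo,hi,hole=False):
    u0,v0,u1,v1=box;h=cv2.cvtColor(im,cv2.COLOR_BGR2HSV)[v0:v1,u0:u1];m=cv2.inRange(h,lo,hi);return m
for z,a,b in((.19,(314.5,188.5),(434.9,188.2)),(.14,(56.8,184.3),(161.2,184.9))):
    print(meet([ray(c1,*a),ray(c2,*b)]),onz(c1,*a,z),onz(c2,*b,z))
print(c1["pose"][:3,3],c2["pose"][:3,3],env.get_obs()["tool_pos"])
# side view heights / collar
```

```text
(array([ 0.5146914 , -0.12246296,  0.18525857]), [np.float64(0.00017787755250119655), np.float64(0.00017787755250104394)]) [ 0.51579037 -0.12259049  0.19      ] [ 0.51615528 -0.12072957  0.19      ]
(array([0.50572619, 0.13916819, 0.13538717]), [np.float64(3.560612086657763e-05), np.float64(3.56061208667261e-05)]) [0.50694235 0.13525582 0.14      ] [0.50687238 0.13678644 0.14      ]
[ 0.58697575 -0.12971601  0.45302005] [ 0.58725435 -0.02537205  0.45344297] [ 0.50378061 -0.02510872  0.25877493]
```

```bash
python3 -m jog '[[0.004,0.0325,0,0,0,0,0.087],[0.004,0.0325,0,0,0,0,0.087],[0.004,0.032,0,0,0,0.003,0.087],[0,0,0.02,0,0,0,0.087],[0,0,0.0,0,0,0,0.087],[0,0,0,0,0,0,0.087],[0,0,0,0,0,0,0.087]]'
python3 - <<'E'
from h import *
c,im=snap("wrist","w3.png")
u,v=proj(c,[.5155,-.1217,.19]);print(u,v,env.get_obs()["tool_pos"])
u0,v0=int(u)-50,int(v)-50
cv2.imwrite("pics/crop3.png",cv2.resize(im[v0:v0+100,u0:u0+100],(600,600),interpolation=cv2.INTER_NEAREST));print(u0,v0)
E
```

```text
time_s: 3.12
tool_pos: [0.516, -0.1197, 0.2394]
tool_rot: [-180.0, -0.0, -0.2]
force: [-0.3, 0.7, -0.6]
grip_width: 0.0871
grasp_force: 0.0
324.45697904038474 210.36276461131146 [ 0.51636353 -0.11924986  0.23983825]
274 160
```

View pics/crop3.png

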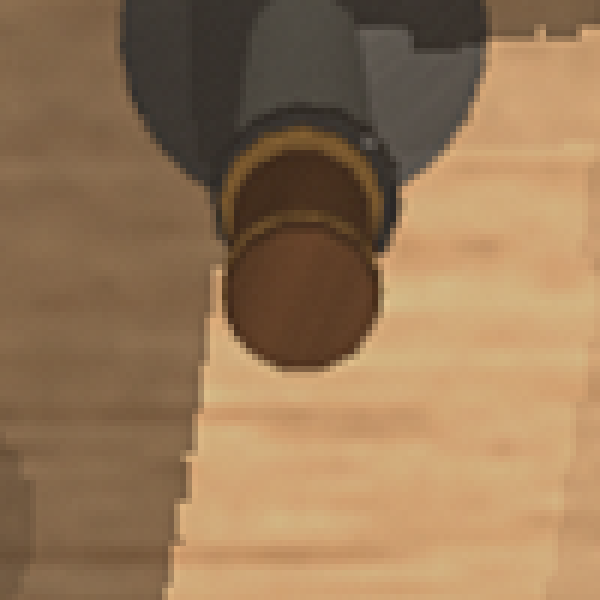

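The disc is at (324.2,208.8), within 1.6 px of the prediction, and the handle is upright. I'll descend and grip.

```bash
python3 -m jog '[[0,0.002,0.02,0,0,0.003,0.087],[0,0,0.025,0,0,0,0.06],[0,0,0.025,0,0,0,0.05],[0,0,0.02,0,0,0,0.04],[0,0,0,0,0,0,0.035],[0,0,0,0,0,0,0.03],[0,0,0,0,0,0,0.026],[0,0,0,0,0,0,0.0],[0,0,0,0,0,0,0.0],[0,0,0,0,0,0,0.0],[0,0,0,0,0,0,0.0],[0,0,0,0,0,0,0.0]]' 35
```

```text
time_s: 4.17
tool_pos: [0.5162, -0.1216, 0.1493]
tool_rot: [180.0, -0.0, -0.4]
force: [-0.3, 0.8, 0.7]
grip_width: 0.0212
grasp_force: 3.4
```

```bash
python3 -m jog '[[0,0,0,0,0,0.003,0.0],[0,0,0,0,0,0,0.0],[0,0,-0.005,0,0,0,0.0],[0,0,-0.015,0,0,0,0.0],[0,0,-0.025,0,0,0,0.0],[0,0,-0.025,0,0,0,0.0],[0,0,-0.025,0,0,0,0.0],[0,0,-0.025,0,0,0,0.0],[0,0,-0.025,0,0,0,0.0],[0,0,-0.015,0,0,0,0.0],[0,0,0,0,0,0,0.0],[0,0,0,0,0,0,0.0]]' 35
```

```text
time_s: 5.17
tool_pos: [0.5162, -0.1216, 0.3091]
tool_rot: [180.0, -0.0, -0.5]
force: [0.9, -0.7, -2.2]
grip_width: 0.0203
grasp_force: 35.0
```

```bash
python3 -m jog '[[0,-0.012,0,0,0,0,0.0],[-0.001,-0.025,0,0,0,0,0.0],[-0.0015,-0.03,0,0,0,0,0.0],[-0.0015,-0.03,0,0,0,0,0.0],[-0.0015,-0.03,0,0,0,0,0.0],[-0.0015,-0.03,0,0,0,0,0.0],[-0.001,-0.03,0,0,0,0,0.0],[-0.0015,-0.02,0,0,0,0,0.0],[0,-0.011,0,0,0,0,0.0],[0,0,0,0,0,0,0.0],[0,0,0,0,0,0,0.0],[0,0,0,0,0,0,0.0]]' 35
python3 - <<'E'
from h import *
import pickle
t=env.get_obs()["tool_pos"];print(t,env.get_obs()["tool_rot"])
cw,iw=snap("wrist","w4.png");cs,is_=snap("side","s4.png");ct,it=snap("top","t4.png")
pickle.dump((cw,cs,ct,t),open("v4.pkl","wb"))
e=[.507,.136,.14];r=[t[0],t[1],t[2]-.019+.019-.0]
uw,vw=proj(cw,e).astype(int);us,vs=proj(cs,[t[0],t[1]+.01,.2]).astype(int)
print(proj(cw,[t[0],t[1],.162+0]),proj(cs,[t[0],t[1],.162]))
w0=(uw-30,vw-80);s0=(us-40,vs-55);print(w0,s0)
a=cv2.resize(iw[w0[1]:w0[1]+120,w0[0]:w0[0]+80],(400,600),interpolation=cv2.INTER_NEAREST)
b=cv2.resize(is_[s0[1]:s0[1]+120,s0[0]:s0[0]+80],(400,600),interpolation=cv2.INTER_NEAREST)
cv2.imwrite("pics/crop4.png",np.hstack([a,b]))
E
```

```text
time_s: 6.17
tool_pos: [0.5086, 0.0945, 0.3082]
tool_rot: [179.9, 0.1, -0.7]
force: [0.0, 0.6, -0.9]
grip_width: 0.0202
grasp_force: 35.0
[0.50856799 0.0944571  0.30816834] [ 1.79940032e+02  7.21073707e-02 -6.79887127e-01]
[322.0501601  180.95129688] [299.82317794 170.91890246]
(np.int64(256), np.int64(98)) (np.int64(258), np.int64(104))
```

View pics/crop4.png

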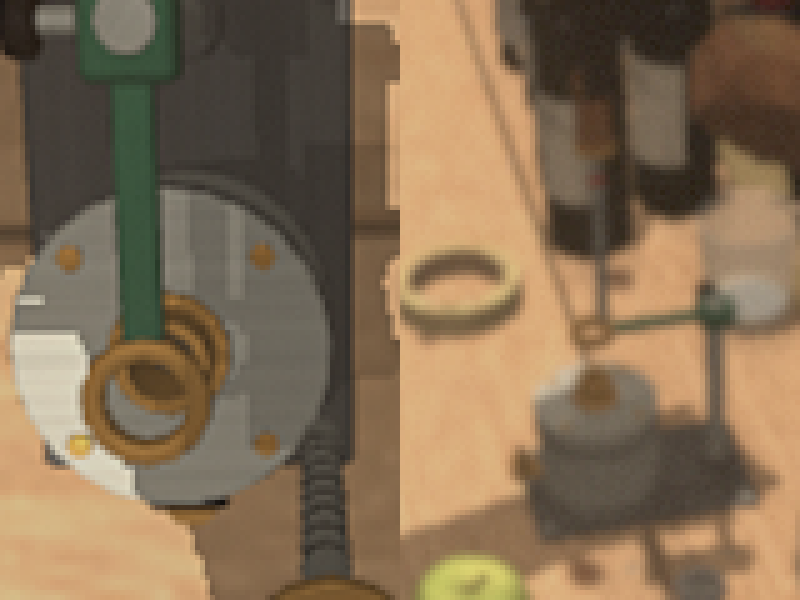

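The wrist crop shows the eye centred at about (285.6,178.4), with the guide tube below and behind it. The shank runs from the collar (bottom) to its tip at about (320.4,185.4). In the side crop the shank is at column ~298, red ring at (297.6,140), tip near (298.5,168).

Run:
```python
from h import *
import pickle
cw,cs,ct,t=pickle.load(open("v4.pkl","rb"))
print("tool",t)
print("eye",onz(cw,285.6,178.4,.14))
print("tip",onz(cw,320.4,185.4,t[2]-.134),"pred",proj(cw,[t[0],t[1],t[2]-.134]))
print("mark side",proj(cs,[t[0],t[1],t[2]-.029]),"tip side",proj(cs,[t[0],t[1],t[2]-.134]),"top handle",proj(cs,[t[0],t[1],t[2]+.04]))
iw=cv2.imread("pics/w4.png");h=cv2.cvtColor(iw,cv2.COLOR_BGR2HSV)
m=cv2.inRange(h,(8,110,60),(24,255,255))[160:198,268:304]
cn,_=cv2.findContours(m,cv2.RETR_CCOMP,cv2.CHAIN_APPROX_NONE)
for k in cn:
    if len(k)>15: print(len(k),cv2.fitEllipse(k),cv2.boundingRect(k))
# shank rows: grey shank columns
g=cv2.cvtColor(iw,cv2.COLOR_BGR2GRAY)
for v in range(182,216,4): print(v,g[v,310:334])
```

```text
tool [0.50856799 0.0944571  0.30816834]
eye [0.50669897 0.13680461 0.14      ]
tip [0.50674081 0.09620872 0.17416834] pred [322.03328066 183.7056496 ]
mark side [298.11226206 139.19373808] tip side [299.65554501 167.80762978] top handle [296.99292547 118.47331794]
22 ((3.2637689113616943, 35.06484603881836), (3.7375073432922363, 10.62841510772705), 115.5362319946289) (0, 32, 10, 6)
94 ((18.779098510742188, 15.112085342407227), (24.426477432250977, 32.79066848754883), 40.24341583251953) (5, 0, 29, 31)
44 ((15.532402992248535, 20.192596435546875), (10.471237182617188, 18.958772659301758), 117.708740234375) (8, 12, 18, 15)
182 [104 102 103 103 103 103 103  99  86  74  73  72  66  61  61  56  70 103
 113 110 109 109 109 107]
186 [ 91  96 102 103 104  91  65  64  76  68  72  70  68  63  64  56  70 104
 114 111 110 109 109 110]
190 [125 117  97  60  63  67  62  67  64  59  57  62  66  61  56  75  97 113
 108 107 108 107 111 113]
194 [111 110 109 109 110  98  63  50  67  78  79  80  73  51  69 108 114 110
 110 109 109 109 110 110]
198 [113 113 114 113 115 107  78  66  74  68  66  63  69  63  59  90 113 110
 112 115 117 118 115 111]
202 [109 108 108 107 110 106  82  65  70  67  61  60  67  67  62  85 115 110
 109 108 107 105 106 106]
206 [115 114 113 112 113 103  79  69  68  62  56  59  61  65  63  72  95 112
 109 108 109 109 109 110]
210 [109 110 112 112 114 109  86  70  75  76  74  75  75  73  69  71  96 119
 114 114 114 115 114 115]
214 [106 105 103  95  88  79  70  66  72  75  81  86  85  82  79  73  68  65
  72  89  96 104 113 115]
```

```bash
python3 -m jog '[[0,-0.01,0,0,0,0,0.0],[-0.0005,-0.016,0,0,0,0,0.0],[0,-0.01,0,0,0,0,0.0],[0,-0.0045,0.0,0,0,0,0.0],[0,0,0.01,0,0,0,0.0],[0,0,0.008,0,0,0,0.0],[0,0,0,0,0,0,0.0],[0,0,0,0,0,0,0.0],[0,0,0,0,0,0,0.0]]' 35
python3 - <<'E'
from h import *
import pickle
t=env.get_obs()["tool_pos"];print(t,env.get_obs()["tool_rot"])
cw,iw=snap("wrist","w5.png");cs,is_=snap("side","s5.png");ct,it=snap("top","t5.png")
pickle.dump((cw,cs,ct,t),open("v5.pkl","wb"))
print(proj(cw,[.5067,.1368,.14]),proj(cs,[.5067,.1368,.14]),proj(cs,[t[0],t[1],t[2]-.134]))
w0=(290,145);s0=(265,110);print(w0,s0)
a=cv2.resize(iw[w0[1]:w0[1]+80,w0[0]:w0[0]+54],(400,600),interpolation=cv2.INTER_NEAREST)
b=cv2.resize(is_[s0[1]:s0[1]+80,s0[0]:s0[0]+54],(400,600),interpolation=cv2.INTER_NEAREST)
cv2.imwrite("pics/crop5.png",np.hstack([a,b]))
E
```

```text
time_s: 7.07
tool_pos: [0.5085, 0.1362, 0.2907]
tool_rot: [180.0, 0.0, -0.6]
force: [-0.4, 0.9, -0.5]
grip_width: 0.0201
grasp_force: 35.0
[0.50845777 0.13623598 0.29072547] [ 1.79976438e+02  1.91385151e-02 -6.00130102e-01]
[321.66414051 181.62303084] [296.84726747 169.20172107] [297.15726306 165.06965059]
(290, 145) (265, 110)
```

View pics/crop5.png

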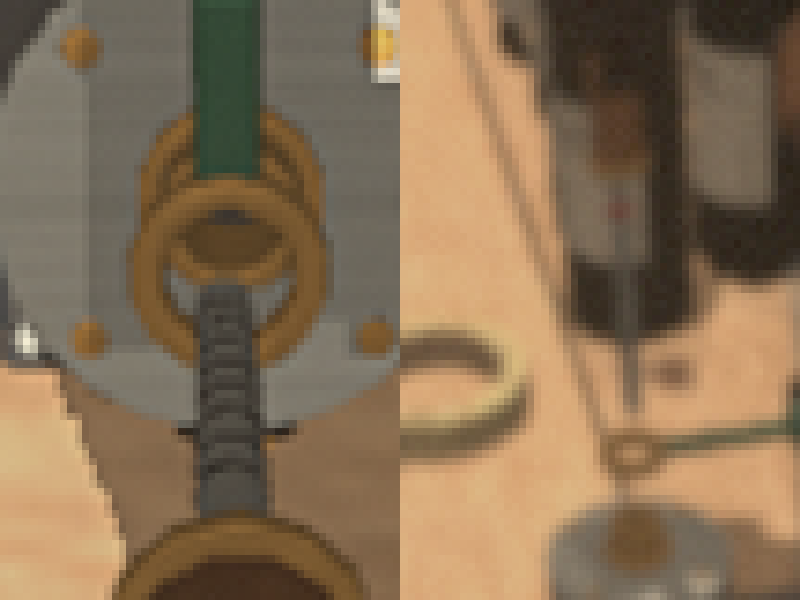

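Wrist crop: the eye is centred at about (320.9,181.3) and the tip's near end at about (320.2,186.9), pointing at the hole. In the side crop the tip is at (296.5,164.7), the eye at (296.1,170) and the red ring at (294.4,138.3).

Run:
```python
from h import *
import pickle
cw,cs,ct,t=pickle.load(open("v5.pkl","rb"))
print("eye",onz(cw,320.9,181.3,.14),"tip",onz(cw,320.2,186.9,t[2]-.134))
print("mark pred",proj(cs,[t[0],t[1],t[2]-.029]),"tip",proj(cs,[t[0],t[1],t[2]-.134]),proj(cs,[t[0],t[1],.14]),proj(cs,[t[0]+.01,t[1],.14]),"wrist tip",proj(cw,[t[0],t[1],t[2]-.134]))
is_=cv2.imread("pics/s5.png")
g=cv2.cvtColor(is_,cv2.COLOR_BGR2GRAY)
for v in range(156,166,2): print(v,g[v,288:306])
h=cv2.cvtColor(is_,cv2.COLOR_BGR2HSV)
hh=cv2.cvtColor(cv2.imread("pics/w5.png"),cv2.COLOR_BGR2GRAY)
for v in range(186,212,6): print(v,hh[v,310:332])
```

```text
eye [0.50707658 0.13764229 0.14      ] tip [0.50509864 0.13831517 0.15672547]
mark pred [295.52742783 137.33102533] tip [297.15726306 165.06965059] [297.40056238 169.21484807] [300.34281679 168.74846438] wrist tip [322.12689833 183.80420187]
156 [138 149 157 154 148 132 109  87  99 124 142 147 147 152 154 157 162 163]
158 [144 141 158 166 164 156 135 101 101 127 136 133 122 115 116 126 146 160]
160 [158 135 143 157 165 163 141 107 103 125 136 128 116 106 105 121 140 162]
162 [175 151 139 151 169 172 152 116 109 138 162 165 159 157 155 161 163 174]
164 [180 169 146 142 168 176 164 138 126 144 166 175 176 175 175 176 177 178]
186 [ 94  96  87  73  84  95  78  64  75  71  70  72  66  66  92 108  91  70
  76  94  92  89]
192 [124 126 119 100  90  89  80  67  74  67  67  68  67  66  81  93  87  85
  99 115 126 123]
198 [121 121 121 121 122 118  88  60  76  71  67  69  71  65  65 100 126 122
 122 122 121 121]
204 [109 108 108 111 116 105  64  54  68  80  79  79  79  69  49  82 120 116
 116 115 112 109]
210 [113 112 112 110 113 105  79  70  76  77  75  75  76  74  71  71  92 111
 110 110 110 109]
```

Run:
```python
from h import *
import pickle
cw,cs,ct,t=pickle.load(open("v5.pkl","rb"))
iw=cv2.imread("pics/w5.png").astype(int)
print("tip col",iw[178:196,318:323].mean(1).round().astype(int).tolist())
print("collar col",iw[206:224,318:323].mean(1).round().astype(int).tolist())
print("pred tip edge",proj(cw,[t[0]+.004,t[1],t[2]-.134]),"collar edge",proj(cw,[t[0]+.013,t[1],t[2]-.009]),proj(cw,[t[0]+.013,t[1],t[2]-.005]))
print("eye outer +x edge",proj(cw,[.5067+.0155,.1368,.14]),proj(cw,[.5067-.0155,.1368,.14]))
for k in range(6):  # ring spacing
    pass
print("mark",proj(cw,[t[0]+.004,t[1],t[2]-.029]))
h=cv2.cvtColor(iw.astype(np.uint8),cv2.COLOR_BGR2HSV)
print("red rows",[(v,h[v,320].tolist()) for v in range(205,216)])
```

```text
tip col [[38, 67, 90], [37, 65, 87], [40, 72, 98], [51, 88, 117], [61, 86, 105], [68, 74, 77], [60, 67, 72], [55, 63, 68], [62, 71, 75], [54, 62, 66], [63, 71, 75], [62, 70, 74], [54, 61, 66], [67, 76, 80], [60, 68, 73], [51, 58, 63], [67, 76, 81], [61, 68, 73]]
collar col [[53, 60, 65], [50, 58, 63], [66, 76, 80], [67, 76, 81], [67, 75, 80], [67, 76, 79], [62, 73, 80], [43, 65, 82], [40, 76, 104], [51, 93, 127], [48, 89, 120], [48, 87, 119], [45, 81, 111], [35, 58, 83], [30, 44, 65], [31, 46, 68], [30, 46, 68], [31, 47, 68]]
pred tip edge [322.08525758 180.11701059] collar edge [321.56004225 210.93717006] [321.53823361 212.9224149 ]
eye outer +x edge [321.50258651 167.83662136] [321.82142978 195.05141339]
mark [321.79689653 213.57662944]
red rows [(205, [18, 50, 77]), (206, [16, 53, 62]), (207, [18, 49, 68]), (208, [21, 44, 82]), (209, [19, 44, 82]), (210, [19, 45, 80]), (211, [20, 39, 79]), (212, [18, 54, 80]), (213, [17, 120, 81]), (214, [16, 154, 106]), (215, [16, 152, 129])]
```

```bash
python3 -m jog '[[0.0008,0,0,0,0,0,0.0],[0,0,0,0,0,0,0.0],[0,0,0.005,0,0,0,0.0],[0,0,0.01,0,0,0,0.0],[0,0,0.01,0,0,0,0.0],[0,0,0.01,0,0,0,0.0],[0,0,0.01,0,0,0,0.0],[0,0,0,0,0,0,0.0],[0,0,0,0,0,0,0.0],[0,0,0,0,0,0,0.0]]' 35
python3 - <<'E'
from h import *
import pickle
t=env.get_obs()["tool_pos"];print(t,env.get_obs()["tool_rot"])
cw,iw=snap("wrist","w6.png");cs,is_=snap("side","s6.png")
pickle.dump((cw,cs,t),open("v6.pkl","wb"))
e=proj(cw,[.5067,.1368,.14]);s=proj(cs,[.5067,.1368,.14]);print(e,s)
w0=(e-[27,30]).astype(int);s0=(s-[27,50]).astype(int);print(w0,s0)
a=cv2.resize(iw[w0[1]:w0[1]+80,w0[0]:w0[0]+54],(400,600),interpolation=cv2.INTER_NEAREST)
b=cv2.resize(is_[s0[1]:s0[1]+80,s0[0]:s0[0]+54],(400,600),interpolation=cv2.INTER_NEAREST)
cv2.imwrite("pics/crop6.png",np.hstack([a,b]))
E
```

```text
time_s: 8.05
tool_pos: [0.5093, 0.1371, 0.2461]
tool_rot: [-180.0, -0.0, -0.5]
force: [-0.6, 0.0, -0.3]
grip_width: 0.0203
grasp_force: 35.0
[0.5093398  0.13708563 0.24608263] [-1.79996654e+02 -1.52124005e-02 -5.28893648e-01]
[322.44982181 193.54511121] [296.84726747 169.20172107]
[295 163] [269 119]
```

View pics/crop6.png

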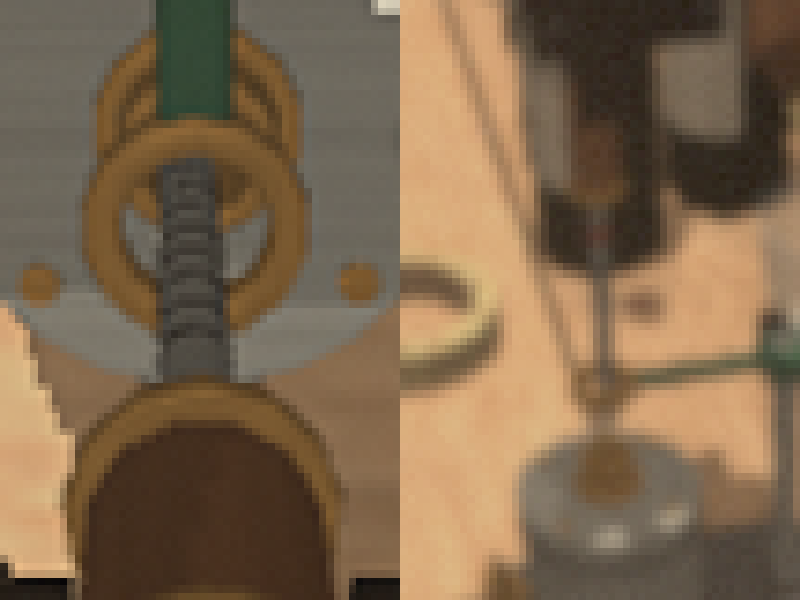

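The rod's tip is through the eye. In the wrist crop the shank is at crop column ~191 against the eye's centre at 196, so 0.6 px left. In the side crop the shank is at 600 against the eye's 602, which is centred.

Run:
```python
from h import *
import pickle
cw,cs,t=pickle.load(open("v6.pkl","rb"))
iw=cv2.imread("pics/w6.png").astype(int)
print("col320 v170-190",iw[174:190,319:322].mean(1).round().astype(int).tolist())
print("collar v208-218",iw[208:218,319:322].mean(1).round().astype(int).tolist())
print("pred collar",proj(cw,[t[0]+.013,t[1],t[2]-.009]),"tip edge",proj(cw,[t[0]+.004,t[1],t[2]-.134]))
print("eye edges .5067",[proj(cw,[.5067+d,.1368,.14]).round(1).tolist() for d in(.0155,.010,-.0155)])
g=iw.mean(2).astype(int)
for v in (186,190,194,198,202): print(v,g[v,302:340])
```

```text
col320 v170-190 [[52, 72, 53], [52, 71, 52], [53, 71, 51], [52, 69, 46], [51, 76, 82], [50, 94, 130], [55, 100, 138], [51, 92, 125], [45, 84, 116], [52, 79, 103], [59, 66, 71], [57, 63, 67], [64, 71, 75], [53, 60, 64], [65, 73, 78], [59, 67, 71]]
collar v208-218 [[69, 77, 83], [67, 75, 80], [66, 75, 80], [67, 75, 79], [61, 72, 78], [43, 64, 81], [40, 76, 104], [49, 92, 126], [47, 87, 118], [47, 87, 119]]
pred collar [321.60523882 210.9298495 ] tip edge [322.15636479 180.18616384]
eye edges .5067 [[322.3, 178.0], [322.4, 183.6], [322.6, 208.6]]
186 [100  99 100 102  93  80  78  88  85  84  80  75  69  55  56  64  74  69
  69  71  65  59  59  64  60  58  67  77  82  83  84  84  75  82 104 101
 102 101]
190 [100 100 101  91  75  84  86  86  81  80  86  85  85  84  71  63  60  57
  56  58  65  61  61  76  80  86  84  81  77  75  83  85  87  80  88 104
 102 101]
194 [ 99  99  99  94  81  83  86  87  75  77  97 102 100 111 103  49  64  76
  78  79  71  52  58  91 105 101 101 103  89  65  81  86  86  78  87 101
 100 100]
198 [ 97 101 101 103  93  75  86  87  86  84  70  64  88  93  73  62  74  69
  65  66  68  64  62  90 115 109  89  67  71  85  84  84  83  89 101 102
 102 103]
202 [ 98 118 122 121 121 123 114  94  81  82  87  89  90  82  65  68  73  64
  64  65  65  64  60  61  82  89  89  84  82  80  79  92 102 103 102 101
 102 102]
```

```bash
python3 -m jog '[[0,0.0006,0,0,0,0,0.0],[0,0,0.003,0,0,0,0.0],[0,0,0.008,0,0,0,0.0],[0,0,0.009,0,0,0,0.0],[0,0,0.01,0,0,0,0.0],[0,0,0.01,0,0,0,0.0],[0,0,0.01,0,0,0,0.0],[0,0,0.01,0,0,0,0.0],[0,0,0.01,0,0,0,0.0],[0,0,0.005,0,0,0,0.0],[0,0,0.002,0,0,0,0.0],[0,0,0,0,0,0,0.0]]' 35
python3 -m jog '[[0,0,0,0,0,0,0.0],[0,0,0,0,0,0,0.0],[0,0,0,0,0,0,0.0]]' 35
python3 - <<'E'
from h import *
import pickle
t=env.get_obs()["tool_pos"];print(t,env.get_obs()["tool_rot"])
cw,iw=snap("wrist","w7.png");cs,is_=snap("side","s7.png")
e=proj(cw,[.5067,.1368,.14]);s=proj(cs,[.5067,.1368,.14]);print(e,s)
w0=(e-[27,30]).astype(int);s0=(s-[27,50]).astype(int);print(w0,s0)
a=cv2.resize(iw[w0[1]:w0[1]+80,w0[0]:w0[0]+54],(400,600),interpolation=cv2.INTER_NEAREST)
b=cv2.resize(is_[s0[1]:s0[1]+80,s0[0]:s0[0]+54],(400,600),interpolation=cv2.INTER_NEAREST)
cv2.imwrite("pics/crop7.png",np.hstack([a,b]))
print("collar pred",proj(cw,[t[0]+.013,t[1],t[2]-.009]),"side mark",proj(cs,[t[0],t[1],t[2]-.029]),"collar side",proj(cs,[t[0],t[1]-.013,t[2]-.009]))
E
```

```text
time_s: 9.15
tool_pos: [0.5089, 0.1364, 0.1684]
tool_rot: [180.0, 0.0, -0.5]
force: [0.3, -0.4, -1.6]
grip_width: 0.0202
grasp_force: 35.0
time_s: 9.4
tool_pos: [0.5096, 0.1365, 0.1695]
tool_rot: [180.0, -0.1, -0.5]
force: [-0.1, 0.5, -0.8]
grip_width: 0.0207
grasp_force: 35.0
[0.50959492 0.13651713 0.16949522] [ 1.79999455e+02 -6.13918916e-02 -5.35106813e-01]
[321.56383532 222.11979542] [296.84726747 169.20172107]
[294 192] [269 119]
collar pred [321.61971513 210.9645468 ] side mark [297.7108477  168.99259581] collar side [298.25283218 166.21934842]
```

View pics/crop7.png

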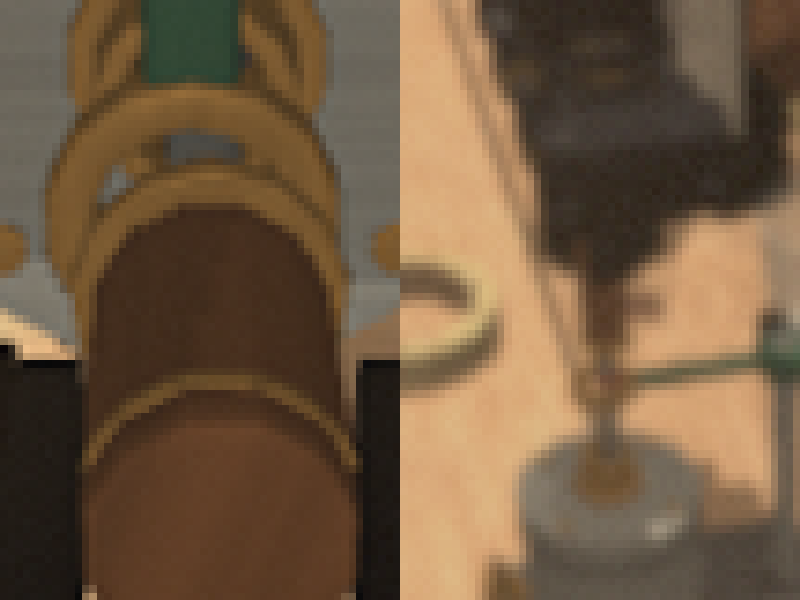

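The ring is at the eye. In the wrist crop the shank behind the collar is at crop column ~205 against the eye's centre at ~192, so about 1.3 mm off towards -y. I'll quantify that and the height.

Run:
```python
from h import *
cw=env.get_calibration("wrist");cs=env.get_calibration("side");t=env.get_obs()["tool_pos"]
iw=cv2.imread("pics/w7.png");is_=cv2.imread("pics/s7.png")
g=iw.astype(int).mean(2).astype(int)
for v in(210,211,212): print(v,iw[v,308:336].tolist() if v==211 else "")
h=cv2.cvtColor(iw,cv2.COLOR_BGR2HSV)
for v in (206,210,214,218): # outer eye edges by saturation
    print(v,[int(x) for x in h[v,296:345,1]])
# eye and shank y
for u in(320.0,):
    pass
eu=294+192/7.407-.5; su=294+205/7.407-.5; cu=294+213/7.407-.5
print("eye y",onz(cw,eu,222,.14)[1],"shank y",onz(cw,su,212,.147)[1],"collar y",onz(cw,cu,213,t[2]-.009)[1],"tool",t)
hs=cv2.cvtColor(is_,cv2.COLOR_BGR2HSV)
for v in range(156,180): print(v,is_[v,296].tolist(),is_[v,297].tolist(),hs[v,296].tolist())
for z in (.16,.14): print(proj(cs,[.5075,.137-.013*(z>.15),z]))
```

```text
210 
211 [[47, 87, 119], [45, 84, 115], [46, 84, 113], [46, 83, 113], [41, 76, 103], [37, 63, 85], [34, 60, 81], [29, 53, 74], [44, 55, 63], [68, 73, 75], [68, 75, 77], [69, 75, 78], [68, 75, 78], [69, 75, 77], [69, 74, 76], [67, 73, 74], [65, 69, 71], [58, 64, 66], [43, 64, 80], [39, 74, 102], [45, 81, 111], [45, 83, 113], [45, 83, 114], [45, 83, 114], [46, 85, 116], [48, 87, 118], [48, 88, 119], [47, 88, 120]]
212 
206 [40, 40, 37, 37, 38, 33, 28, 42, 111, 156, 154, 147, 150, 153, 153, 153, 153, 154, 156, 153, 155, 152, 155, 154, 154, 153, 153, 156, 152, 152, 154, 155, 153, 155, 149, 150, 145, 150, 152, 157, 118, 45, 28, 38, 35, 37, 41, 37, 37]
210 [40, 40, 40, 36, 35, 33, 60, 155, 162, 154, 153, 153, 155, 153, 153, 155, 154, 155, 155, 153, 81, 14, 20, 23, 20, 24, 30, 49, 71, 122, 155, 152, 153, 153, 154, 154, 156, 154, 155, 160, 145, 60, 33, 36, 38, 38, 38, 38, 38]
214 [37, 39, 35, 35, 58, 153, 157, 155, 151, 153, 154, 162, 132, 69, 93, 166, 156, 154, 155, 155, 143, 134, 157, 158, 161, 156, 158, 157, 157, 157, 159, 149, 150, 152, 147, 154, 150, 152, 152, 155, 153, 160, 141, 62, 32
[... 822 characters left out ...]
]
166 [60, 85, 109] [64, 92, 120] [15, 115, 109]
167 [65, 84, 105] [67, 91, 114] [14, 97, 105]
168 [66, 83, 105] [62, 79, 105] [13, 95, 105]
169 [59, 78, 111] [57, 76, 106] [11, 119, 111]
170 [64, 89, 123] [56, 79, 112] [13, 122, 123]
171 [63, 92, 124] [58, 85, 114] [14, 125, 124]
172 [55, 85, 112] [57, 84, 111] [16, 130, 112]
173 [62, 88, 113] [62, 89, 113] [15, 115, 113]
174 [67, 90, 113] [76, 96, 119] [15, 104, 113]
175 [72, 90, 108] [75, 96, 114] [15, 85, 108]
176 [69, 87, 104] [71, 89, 103] [15, 86, 104]
177 [65, 82, 98] [67, 81, 95] [15, 86, 98]
178 [62, 79, 95] [66, 80, 94] [15, 89, 95]
179 [55, 75, 93] [58, 75, 92] [16, 104, 93]
[297.60071482 166.36051795]
[297.07052697 169.13061426]
```

```bash
python3 -m jog '[[-0.0007,-0.0008,0,0,0,0,0.0],[0,-0.0007,0,0,0,0,0.0],[0,0,0,0,0,0,0.0],[0,0,0,0,0,0,0.0],[0,0,0,0,0,0,0.0],[0,0,0,0,0,0,0.0]]' 35
python3 - <<'E'
from h import *
cw,iw=snap("wrist","w8.png");t=env.get_obs()["tool_pos"];print(t)
h=cv2.cvtColor(iw,cv2.COLOR_BGR2HSV)
for v in (206,208,210,212,214,218): print(v,[int(x) for x in h[v,296:345,1]])
print([int(x) for x in h[196:222,320,1]],[int(x) for x in h[196:222,320,0]])
for x in(.5067,): print("eye +x outer/hole",proj(cw,[x+.0155,.138,.14]),proj(cw,[x+.01,.138,.14]))
E
```

```text
time_s: 10.0
tool_pos: [0.5085, 0.1379, 0.1689]
tool_rot: [180.0, 0.0, -0.5]
force: [0.3, 0.3, -1.2]
grip_width: 0.0206
grasp_force: 35.0
[0.50851503 0.1378696  0.16889539]
206 [38, 36, 38, 36, 38, 38, 36, 35, 31, 57, 144, 155, 150, 153, 151, 153, 153, 155, 153, 155, 155, 154, 154, 154, 158, 152, 160, 154, 155, 153, 154, 151, 155, 152, 153, 155, 153, 153, 154, 147, 152, 108, 46, 26, 33, 36, 38, 38, 37]
208 [35, 37, 39, 39, 39, 37, 37, 34, 56, 151, 154, 153, 156, 152, 152, 154, 151, 152, 155, 154, 153, 139, 114, 92, 75, 72, 70, 107, 114, 139, 158, 153, 153, 150, 153, 154, 154, 151, 153, 156, 153, 166, 87, 36, 35, 41, 38, 34, 36]
210 [40, 40, 37, 36, 37, 35, 33, 58, 154, 157, 154, 155, 152, 154, 155, 154, 151, 153, 153, 152, 76, 21, 33, 36, 36, 36, 36, 34, 28, 47, 126, 152, 148, 154, 153, 154, 153, 154, 153, 153, 152, 157, 167, 84, 37, 34, 37, 37, 37]
212 [41, 36, 38, 38, 34, 31, 60, 154, 157, 154, 155, 154, 153, 156, 145, 144, 159, 157, 154, 157, 98, 14, 27, 34, 50, 61, 72, 54, 43, 40, 109, 159, 151, 150, 155, 156, 156, 155, 153, 155, 154, 157, 155, 160, 86, 36, 33, 35, 34]
214 [35, 39, 37, 36, 32, 48, 152, 158, 156, 154, 153, 152, 156, 155, 58, 28, 92, 154, 151, 155, 142, 137, 162, 158, 158, 157, 154, 158, 159, 159, 154, 148, 152, 157, 153, 87, 44, 146, 158, 156, 156, 155, 155, 153, 157, 64, 30, 39, 37]
218 [36, 36, 40, 36, 29, 65, 167, 155, 154, 153, 154, 153, 143, 140, 163, 159, 155, 154, 156, 153, 153, 156, 153, 157, 151, 150, 156, 153, 151, 153, 154, 153, 155, 153, 155, 156, 159, 157, 149, 151, 154, 154, 155, 155, 164, 94, 24, 35, 37]
[69, 73, 74, 73, 94, 95, 159, 156, 153, 155, 158, 144, 75, 27, 36, 33, 50, 119, 158, 152, 158, 154, 151, 146, 134, 135] [63, 63, 63, 65, 70, 23, 16, 16, 17, 17, 17, 16, 18, 26, 19, 18, 18, 16, 16, 17, 17, 17, 16, 15, 11, 12]
eye +x outer/hole [321.52008166 201.12246969] [321.59724482 208.25497005]
```

```bash
python3 -c "
from cell import env
print(env.sign_off())"
```

```text
the job is handed in; nothing more can be done
None
```

The job is handed in, verdict not shown: the dip rod hangs from the gripper at 35 N grip, through the eye and into the guide tube, its red ring level with the eye's top and, by the last pictures, within about 1 mm of centre, with no sign of contact in the wrist force.

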